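# Wipe the clay chips off the trimming board

## Task

Pick up the straight wooden scraper block and use it to wipe both dry clay chips off the dark trimming board into the catch trough along the board's edge, keeping hold of the block until both chips are in. Do not touch the chips with the fingers. Then leave the block standing upright on its foot on the dark board and let go.

Things in the scene. Friction and masses are not known exactly. Their poses are not given: they have to be found in the camera images.
- board: Fixed dark wooden board with a pale open trough joined to its +y edge. Origin at bench level, z up. Dark flat top 30 mm above the bench, x -100 to 100, y -130 to 110 mm. Trough inside: x -100 to 100, y 110 to 200 mm, floor 4 mm above the bench; 10 mm thick rims, 26 mm high, on its three outer sides, none towards the board: chips pushed along +y drop in.
- scraper: Loose brown wooden block standing on the bench: straight foot 170 mm long (x), 36 thick (y), 28 high; on its middle an upright grip plate 90 long (x), 24 thick (y), its top 82 mm above the underside. 0.12 to 0.24 kg. Origin: centre of the underside, z up. Pinch the plate across y. Not the mushroom-shaped anvil of the same wood, the upturned bowl or the cup nearby.
- chip_a: Loose flat chip of dry pale clay, about 30 x 22 mm and 10 mm thick (z), one corner a little uneven, 13 g, lying on the dark board at the start. Origin at its centre.
- chip_b: A second chip of dry pale clay, the same as chip_a, also lying on the dark board at the start. Origin at its centre.
There are look-alikes about, which are no part of the job. What is shaped like the chip_b but blue or red is not meant. What is shaped like the scraper but turquoise is not meant.

How it is judged:
By the outcome, as a careful person would: the job done as asked, in the order asked, and still so for the second after the job is handed in, with the robot touching nothing.
It also fails if it takes over 48 s, if anything falls off the work surface, if the arm or the gripper's body presses on something with over 40 N, if the wrist force passes 120 N, or if a joint passes its speed limit or range.

## Robot

A 6-joint arm with a two-finger parallel gripper is mounted at the origin on the work surface. World frame = base frame: x ahead of the robot, y to its left, z up, the work surface at z = 0. Lengths are in m, angles in degrees, forces in N, time in s.
With the tool pointing down it reaches from about 0.3 to 0.75 m from the base axis. Payload 8.5 kg.
Tool frame: the origin (TCP) lies midway between the tips of the shut fingers; the grasp point (between the pads) lies 19 mm behind it (env.tcp_to_grasp is the z of the grasp point in the tool frame, in m); z points along the fingers, y is the line along which they close (so a half turn about z gives the same grasp; the last joint's range is limited). The gripper opens to 85 mm and grips with 20 to 120 N. Pads are 22 mm wide; open, the fingers measure 114 mm over their backs; the gripper's body (76 mm by 85 mm) begins 54 mm behind the grasp point. The pads swing forward as they close: fully open they stand 13 mm farther back than shut.
Start: joints at [57.393, 21.807, 74.336, -0, 83.858, -12.336], TCP at [0.191, 0.516, 0.231] pointing down, gripper open.
Joint ranges: [-178.18, 178.18], [-50.72, 133.34], [12.68, 142.11], [-81.47, 261.47], [9.98, 163.14], [-165.26, 165.26]. Speed limits (degrees/s): [136.94, 136.94, 180, 180, 180, 180].

## Interface

Orientations are given as a 3x3 rotation matrix whose columns are the frame's x, y, z axes.
In Python, from rig import env, imaging, job, models gives the robot as it stands. The module is installed in compiled form; this text tells all that it offers.
- The arm moves only by the tool jog_arm, never from a script. Its argument "plan" is text: rows parted by semicolons, each of 7 numbers parted by spaces: the turn, a rotation vector about the tool's x, y, z in degrees, then the shift along the tool's x, y, z in cm, then the closure in counts, from 0 (fully open) to 255 (shut). In form: rx ry rz x y z claw; .... A call has 1 to 10 rows; each row shifts and turns the commanded pose from where the row before left it, along the tool's axes as they then stand; what a row does not reach is not made up. A row lasts 1/12 s, in which the tool goes at most 41.7 mm and 7.16 degrees, less where a joint would pass 70% of its speed; a pose out of reach is approached as far as the arm can. A call with a gripper value outside its range is refused whole. The fingers move at their own pace and stop on an object; "grip_force" is the grip in N (left out, the last holds). Time passes only in rows, so rows that do not move let the fingers close. It gives the time, the measured TCP pose, the force, the opening and the grip force at its end, in the units of the state.
- env.observe(): the state, without advancing time (a new reading comes with each control period).
- imaging.get_image(name): name is "side" or "top"; returns a dict with "pixels" (400x640x3 uint8, red, green, blue), "depth" (400x640 float32, m along the optical axis (not along the pixel's ray), 0 where there is no reading), "fov_y" (degrees; the focal length in pixels is half the picture's height over the tangent of half this angle, whatever the lens; pixels are square), "cx", "cy" (the principal point, pixels), "world_from_camera" (4x4, takes a point from camera to world coordinates). Camera axes: x right, y down, z forward; pixel columns grow to the right and rows downward; lengths in m; the calibration is good to about 2 mm. A picture is of the moment at which its call begins.
- job.close_job(): hands the job in; it is judged then, once.
Trained networks look in the newest picture that a camera, given by its name, has taken for a name from the list of things; names that differ only in an ending like _2 or _b are one class to them, and where a whole thing is asked for, a point or a joint stands for the part that bears it (a point fixed in the world has none). Each returns a list of dicts, best first, with "confidence" (0 to 1); they miss things now and then, are a little off and sometimes report something else, mostly with a low value. They report only what shows in the picture. A call takes as long as a camera call. They do not tell look-alikes from the thing itself.
- models.outline_of(camera, query): "region" (400x640 bool, what is visible of it) and "bbox" ([centre column, centre row, width, height] in pixels, round what is visible of it).
- models.tip_of(camera, query): "at" ([column, row] in pixels: a listed point, or the origin of a listed thing).
The state is a dict: "time_s": time; "q": joint angles; "qvel": joint speeds; "joint_efforts": joint torques, N m; "position": TCP position; "tool_rot": TCP orientation; "ft_force": force on the tool from outside, world axes, zero at the start; "wrist_torque": the same for the moment, N m; "grip_width": finger opening in m; "gripper_force": force on a finger pad.
Only numpy, scipy, OpenCV 4.12 (cv2) and the standard library are available. Lean on these libraries where they do the work, as an engineer would, in place of code of your own. Each camera call takes 0.05 s, during which the arm holds its last target. There are 200 camera calls.

## Working session

There is one attempt and no reset: what is moved stays moved. The work goes in short steps, Python scripts to look and compute and a tool call to move; the robot and the scene stay as the last step left them, time stands still between calls to the robot, and variables do not carry over. Pictures are saved under pics/ and viewed, at most 10 in all, crops included, and the job is handed in when it is done.

Besides the shell and the picture viewer there is one more tool, called as a command line: name --argument value ..., lists and objects as JSON in quotes. jog_arm: Moves the arm, as the interface text tells. Its arguments: {"type":"object","properties":{"plan":{"type":"string"},"grip_force":{"type":"number"}},"required":["plan"]}

```bash
mkdir -p pics
cat > h.py <<'E'
import numpy as np, cv2
from rig import env, imaging, job, models
def cloud(im):
    d=im["depth"];h,w=d.shape;f=h/2/np.tan(np.radians(im["fov_y"])/2)
    u,v=np.meshgrid(np.arange(w),np.arange(h))
    P=np.stack([(u-im["cx"])/f*d,(v-im["cy"])/f*d,d],-1);M=np.array(im["world_from_camera"])
    W=P@M[:3,:3].T+M[:3,3];W[d<=0]=np.nan
    return W
def save(im,n): cv2.imwrite("pics/"+n,im["pixels"][:,:,::-1])
E
python3 - <<'E'
from h import *
s=env.observe();print(s["time_s"],s["position"],s["tool_rot"],env.tcp_to_grasp)
for c in("top","side"):
    im=imaging.get_image(c);save(im,c+"0.png");W=cloud(im)
    print(c,np.round(im["world_from_camera"],2).tolist())
    for q in("board","scraper","chip_a"):
        for r in models.outline_of(c,q):
            m=r["region"];p=W[m];col=im["pixels"][m].mean(0)
            print(c,q,round(r["confidence"],2),np.round(r["bbox"]),np.round(np.nanmedian(p,0),3),np.round(np.nanmax(p[:,2]),3),col.round())
E
```

```text
0.0 [0.19041241 0.51568852 0.23070305] [[-9.38065640e-01  3.46456672e-01 -7.93480533e-04]
 [ 3.46457437e-01  9.38064877e-01 -1.23693235e-03]
 [ 3.15792752e-04 -1.43523097e-03 -9.99998920e-01]] -0.0187
top [[0.01, -0.99, 0.16, 0.42], [-1.0, -0.0, 0.02, -0.12], [-0.01, -0.16, -0.99, 1.19], [0.0, 0.0, 0.0, 1.0]]
top board 0.97 [240. 206. 146. 104.] [0.584 0.097 0.028] 0.044 [110.  77.  46.]
top scraper 0.74 [459. 241.  24.  70.] [ 0.49  -0.435  0.03 ] 0.087 [ 28. 114. 104.]
top scraper 0.63 [396. 260.  22.  68.] [ 0.446 -0.285  0.03 ] 0.088 [129.  83.  43.]
top chip_a 0.69 [195. 137.  10.  11.] [0.764 0.209 0.009] 0.015 [158.  38.  24.]
top chip_a 0.58 [249. 131.   9.  19.] [0.775 0.079 0.009] 0.015 [ 49.  80. 144.]
top chip_a 0.44 [249. 213.  16.  12.] [0.56  0.065 0.039] 0.046 [149. 148. 115.]
side [[-0.88, -0.28, 0.37, 0.23], [-0.47, 0.57, -0.68, 0.54], [-0.02, -0.77, -0.63, 0.69], [0.0, 0.0, 0.0, 1.0]]
side board 0.82 [263. 295. 170. 164.] [0.575 0.147 0.027] 0.038 [172. 128.  83.]
side scraper 0.85 [404. 152.  65.  40.] [ 0.49  -0.433  0.028] 0.083 [ 64. 132. 118.]
side scraper 0.74 [403. 187.  73.  43.] [ 0.443 -0.279  0.028] 0.084 [144.  94.  55.]
side chip_a 0.69 [291. 270.  16.  16.] [0.558 0.068 0.039] 0.042 [224. 210. 161.]
side chip_a 0.69 [258. 277.  19.  12.] [0.609 0.115 0.038] 0.042 [224. 210. 160.]
side chip_a 0.69 [166. 293.  14.   8.] [0.762 0.211 0.008] 0.011 [226.  68.  47.]
side chip_a 0.59 [205. 249.  17.  14.] [0.774 0.081 0.008] 0.012 [106. 115. 182.]
```

```bash
python3 - <<'E'
import cv2
a=cv2.imread("pics/top0.png");b=cv2.imread("pics/side0.png")
cv2.imwrite("pics/t1.png",cv2.resize(a[90:310,130:500],None,fx=2.1,fy=2.1,interpolation=cv2.INTER_CUBIC))
cv2.imwrite("pics/s1.png",cv2.resize(b[100:400,120:520],None,fx=2,fy=2,interpolation=cv2.INTER_CUBIC))
E
python3 - <<'E'
from h import *
# geometry: scraper and board yaw
for c in("top","side"):
    im=imaging.get_image(c);W=cloud(im);px=im["pixels"].astype(int)
    for r in models.outline_of(c,"scraper"):
        p=W[r["region"]];col=px[r["region"]].mean(0)
        if col[0]<col[1]: continue
        for lo,hi in((.02,.036),(.07,.095)):
            q=p[(p[:,2]>lo)&(p[:,2]<hi)];
            if len(q)>5: print(c,"scr",lo,len(q),[np.round(x,3) for x in cv2.minAreaRect(q[:,:2].astype(np.float32))])
    r=models.outline_of(c,"board")[0];m=r["region"];dark=m&(abs(W[...,2]-.03)<.006)&(px[...,0]<150 if c=="top" else px.sum(-1)<420)
    k,l,st,_=cv2.connectedComponentsWithStats(dark.astype(np.uint8));i=1+st[1:,4].argmax()
    q=W[l==i];print(c,"board",len(q),cv2.minAreaRect(q[:,:2].astype(np.float32)),np.median(q[:,2]),px[l==i].mean(0))
    q=W[m];print(c,"all",cv2.minAreaRect(q[~np.isnan(q[:,0])][:,:2].astype(np.float32)))
    q=W[m&(abs(W[...,2]-.004)<.008)];print(c,"trough floor",len(q),np.median(q,0))
    for r in models.outline_of(c,"chip_a"): 
        print(c,"chip",np.round(np.nanmedian(W[r["region"]],0),3),px[r["region"]].mean(0).round())
E
```

```text
top board 7396 ((0.5931461453437805, 0.04635056108236313), (0.20606622099876404, 0.2422894835472107), 8.758109092712402) 0.029647901298136325 [87.81990265 52.28001622 28.9145484 ]
top all ((0.5920131206512451, 0.09795768558979034), (0.2293137013912201, 0.3447464108467102), 9.282559394836426)
top trough floor 2743 [0.56851376 0.21193486 0.00363831]
top chip [0.56  0.066 0.039] [148. 147. 113.]
top chip [0.61  0.113 0.039] [150. 149. 114.]
top chip [0.776 0.079 0.009] [ 51.  80. 142.]
top chip [0.764 0.207 0.009] [157.  37.  23.]
side scr 0.02 582 [array([ 0.448, -0.29 ]), array([0.17, 0.04]), np.float64(3.988)]
side scr 0.07 321 [array([ 0.448, -0.289]), array([0.09 , 0.027]), np.float64(3.576)]
side board 8323 ((0.5923193097114563, 0.044028691947460175), (0.20171284675598145, 0.24303817749023438), 7.764679431915283) 0.02886073579623949 [136.65024631  85.02643278  53.17457647]
side all ((0.5954926609992981, 0.07843048870563507), (0.23778362572193146, 0.3748564124107361), 7.948697090148926)
side trough floor 5073 [0.56492233 0.20317871 0.00305446]
side chip [0.558 0.067 0.038] [215. 198. 151.]
side chip [0.762 0.21  0.008] [222.  71.  48.]
side chip [0.608 0.115 0.038] [224. 209. 160.]
```

View pics/t1.png

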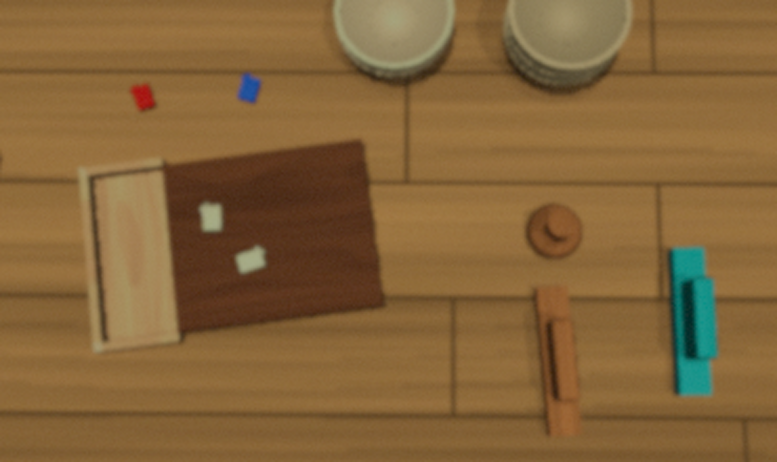

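View pics/s1.png

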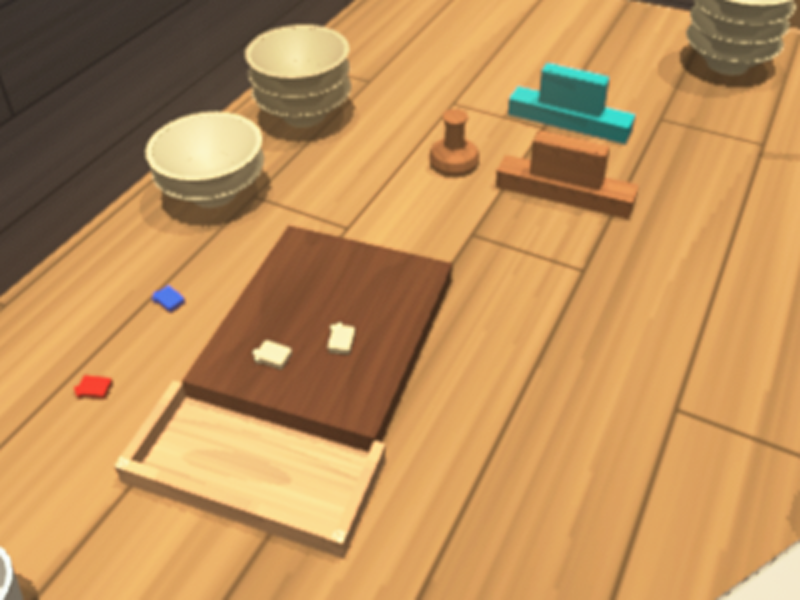

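Top crop: the brown scraper is at (558,360), the pale chips at (211,217) and (251,260) on the dark board, and the trough is on the left. The anvil is at (555,230) and the turquoise look-alike at (693,320). The side crop agrees. Scraper is at about (0.448, -0.289) with yaw +3.8°; board top centre is at (0.592, 0.045) with yaw about +8°.

jog_arm --plan "0 0 -6 0 0 0 0;0 0 -6 0 0 0 0;0 0 -6 0 0 0 0;0 0 -6 0 0 0 0;0 0 0 -1 -4 0 0;0 0 0 -1 -4 0 0;0 0 0 -1 -4 0 0;0 0 0 -1 -4 0 0;0 0 0 -1 -4 0 0;0 0 0 -1 -4 0 0" --grip_force 60

```text
time_s: 1.63
position: [0.266, 0.2786, 0.2314]
tool_rot: [[-0.998, -0.066, 0.001], [-0.066, 0.998, 0.0], [-0.001, 0.0, -1.0]]
ft_force: [1.7, 0.5, -0.4]
grip_width: 0.0851
gripper_force: 0.0
```

jog_arm --plan "0 0 0 -1 -4 0 0;0 0 0 -1 -4 0 0;0 0 0 -1 -4 0 0;0 0 0 -1 -4 0 0;0 0 0 -1 -4 0 0;0 0 0 -1 -4 0 0;0 0 0 -1 -4 0 0;0 0 0 -1 -4 0 0;0 0 0 -1 -4 0 0;0 0 0 -1 -4 0 0"

```text
time_s: 2.47
position: [0.3919, -0.1146, 0.2316]
tool_rot: [[-0.998, -0.064, 0.001], [-0.064, 0.998, -0.0], [-0.001, -0.0, -1.0]]
ft_force: [1.5, 0.9, 1.2]
grip_width: 0.0855
gripper_force: 0.0
```

jog_arm --plan "0 0 0 -1.1 -4 0 0;0 0 0 -1.1 -4 0 0;0 0 0 -1.1 -4 0 0;0 0 0 -1.1 -4 0 0;0 0 0 0 -1.8 2 0;0 0 0 0 0 3 0;0 0 0 0 0 3 0;0 0 0 0 0 0 0;0 0 0 0 0 0 0"

```text
time_s: 3.22
position: [0.4471, -0.2869, 0.1511]
tool_rot: [[-0.998, -0.065, -0.002], [-0.065, 0.998, 0.002], [0.002, 0.002, -1.0]]
ft_force: [0.6, -0.6, 0.4]
grip_width: 0.0854
gripper_force: 0.0
```

Run:
```python
from h import *
s=env.observe();print(s["position"],s["q"])
for c in("top","side"):
    im=imaging.get_image(c);W=cloud(im);px=im["pixels"].astype(int)
    save(im,c+"2.png")
    for r in models.outline_of(c,"scraper"):
        p=W[r["region"]];col=px[r["region"]].mean(0)
        print(c,r["confidence"],col.round())
        if col[0]<col[1]: continue
        for lo,hi in((.02,.036),(.075,.087)):
            q=p[(p[:,2]>lo)&(p[:,2]<hi)];
            if len(q)>5: print(c,"scr",lo,len(q),[np.round(x,3) for x in cv2.minAreaRect(q[:,:2].astype(np.float32))])
im=imaging.get_image("side")["pixels"][100:300,300:560]
cv2.imwrite("pics/s2.png",cv2.resize(im[:,:,::-1],None,fx=3,fy=3))
```

```text
[ 0.44708573 -0.28686443  0.1510884 ] [-4.54645111e+01  2.42179193e+01  8.47331762e+01 -6.32929576e-04
  7.11851180e+01 -1.39191524e+02]
top 0.85 [ 34. 117. 106.]
top 0.56 [117.  75.  40.]
top scr 0.02 124 [array([ 0.454, -0.283]), array([0.153, 0.033]), np.float64(12.756)]
top scr 0.075 65 [array([ 0.41 , -0.288]), array([0.029, 0.016]), np.float64(53.032)]
side 0.95 [ 61. 133. 120.]
side 0.63 [119.  78.  46.]
side scr 0.02 605 [array([ 0.448, -0.29 ]), array([0.17 , 0.041]), np.float64(5.043)]
side scr 0.075 264 [array([ 0.447, -0.29 ]), array([0.088, 0.025]), np.float64(5.037)]
```

View pics/s2.png

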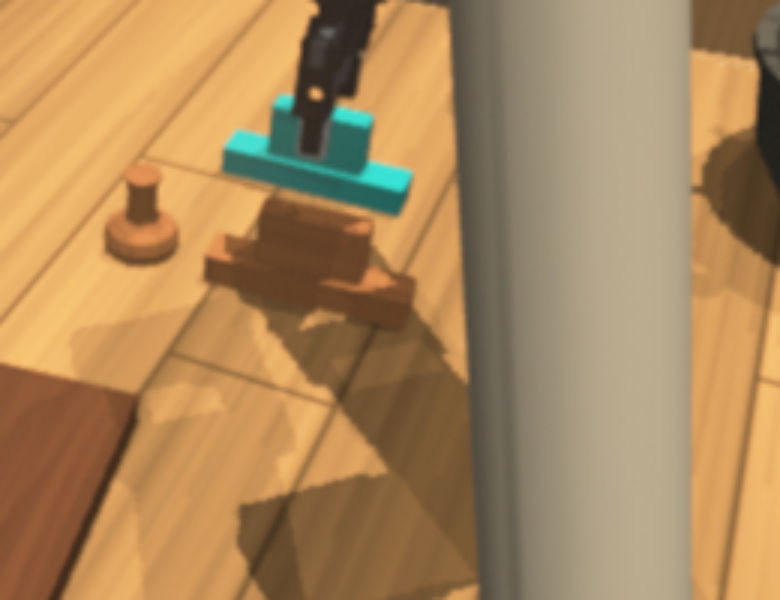

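The brown scraper is at about (310,260) in the crop, uncovered. The gripper is above it and only looks level with the turquoise block because of parallax. Descending now.

jog_arm --plan "0 0 -0.7 0 -0.3 2 0;0 0 0 0 0 3 0;0 0 0 0 0 3 0;0 0 0 0 0 2 0;0 0 0 0 0 0.9 0;0 0 0 0 0 0 0;0 0 0 0 0 0 255;0 0 0 0 0 0 255;0 0 0 0 0 0 255;0 0 0 0 0 0 255"

```text
time_s: 4.3
position: [0.4479, -0.2904, 0.0435]
tool_rot: [[-0.997, -0.077, 0.001], [-0.077, 0.997, -0.002], [-0.001, -0.002, -1.0]]
ft_force: [-0.6, 0.4, -0.1]
grip_width: 0.0387
gripper_force: 0.0
```

jog_arm --plan "0 0 0 0 0 0 255;0 0 0 0 0 0 255;0 0 0 0 0 0 255;0 0 0 0 0 0 255;0 0 0 0 0 0 255"

```text
time_s: 4.72
position: [0.4477, -0.2904, 0.0429]
tool_rot: [[-0.997, -0.077, 0.001], [-0.077, 0.997, -0.001], [-0.001, -0.001, -1.0]]
ft_force: [-1.4, 0.7, 5.6]
grip_width: 0.0232
gripper_force: 63.0
```

jog_arm --plan "0 0 0 0 0 -1 255;0 0 0 0 0 -2 255;0 0 0 0 0 -3 255;0 0 0 0 0 -3 255;0 0 -1.9 0 0 -2 255;0 0 -1.9 0 0 0 255;0 0 0 -1.1 1.5 0 255;0 0 0 -2 2.7 0 255;0 0 0 -2 2.7 0 255;0 0 0 -2 2.7 0 255"

```text
time_s: 5.55
position: [0.5041, -0.1836, 0.1526]
tool_rot: [[-0.99, -0.142, -0.001], [-0.142, 0.99, 0.0], [0.0, 0.001, -1.0]]
ft_force: [0.3, -0.1, -2.6]
grip_width: 0.0232
gripper_force: 61.7
```

jog_arm --plan "0 0 0 -2 2.7 0 255;0 0 0 -2 2.7 0 255;0 0 0 -2 2.7 0 255;0 0 0 -2 2.7 0 255;0 0 0 -2 2.7 0 255;0 0 0 -2 2.7 0 255;0 0 0 0 0 0 255;0 0 0 0 0 0 255;0 0 0 0 0 0 255"

```text
time_s: 6.3
position: [0.5992, -0.0076, 0.1523]
tool_rot: [[-0.99, -0.143, -0.001], [-0.143, 0.99, -0.0], [0.001, 0.0, -1.0]]
ft_force: [-0.5, -1.0, -2.4]
grip_width: 0.0233
gripper_force: 61.8
```

Run:
```python
from h import *
s=env.observe();print(s["position"],s["ft_force"],s["grip_width"])
im=imaging.get_image("side");W=cloud(im);save(im,"s3.png");px=im["pixels"].astype(int)
for r in models.outline_of("side","scraper"):
    p=W[r["region"]];p=p[~np.isnan(p[:,0])];col=px[r["region"]].mean(0)
    if col[0]<col[1]: continue
    print(r["confidence"],np.round(np.percentile(p,[1,50,99],axis=0),3).tolist(),[np.round(x,3) for x in cv2.minAreaRect(p[:,:2].astype(np.float32))])
for r in models.outline_of("side","chip_a"): 
    q=W[r["region"]];print("chip",np.round(np.nanmedian(q,0),3),px[r["region"]].mean(0).round())
```

```text
[ 0.59916918 -0.00755323  0.15228797] [-0.5227842  -1.04405999 -2.40572838] 0.02333386777765764
0.74 [[0.546, 0.041, 0.028], [0.559, 0.068, 0.038], [0.574, 0.082, 0.042]] [array([0.563, 0.061]), array([0.025, 0.042]), np.float64(19.07)]
0.63 [[0.514, -0.031, 0.108], [0.579, 0.003, 0.136], [0.678, 0.022, 0.191]] [array([ 0.664, -0.038]), array([0.121, 0.303]), np.float64(63.635)]
chip [0.763 0.21  0.008] [226.  84.  56.]
chip [0.559 0.068 0.038] [211. 191. 140.]
chip [0.608 0.115 0.038] [225. 212. 164.]
```

View pics/s3.png

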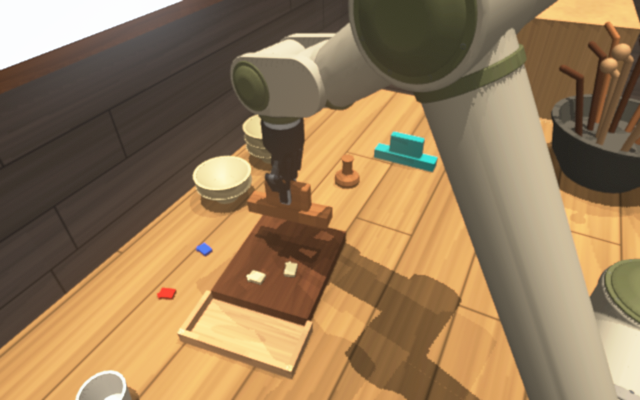

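The block (about (290,205)) is held level above the rear of the dark board, with both chips at (256,277) and (291,269) in front of it, towards the trough. Lowering.

jog_arm --plan "0 0 0 0 0 2 255;0 0 0 0 0 2.5 255;0 0 0 0 0 2 255;0 0 0 0 0 0.8 255;0 0 0 0 0 0.3 255;0 0 0 0 0 0 255;0 0 0 0 0 0 255"

```text
time_s: 7.03
position: [0.6002, -0.0078, 0.0775]
tool_rot: [[-0.99, -0.143, 0.002], [-0.143, 0.99, -0.0], [-0.002, -0.001, -1.0]]
ft_force: [-0.6, -0.6, -2.0]
grip_width: 0.0236
gripper_force: 61.7
```

jog_arm --plan "0 0 0 0 0 0.1 255;0 0 0 0 0 0.1 255;0 0 0 0 0 0 255;0 0 0 0 0 0 255"

```text
time_s: 7.37
position: [0.5997, -0.0074, 0.0747]
tool_rot: [[-0.99, -0.143, 0.0], [-0.143, 0.99, -0.0], [-0.0, -0.0, -1.0]]
ft_force: [0.1, -0.3, -2.4]
grip_width: 0.0233
gripper_force: 61.7
```

jog_arm --plan "0 0 0 0 0 0.1 255;0 0 0 0 0.4 0 255;0 0 0 0 0.7 0 255;0 0 0 0 0.7 0 255;0 0 0 0 0.7 0 255;0 0 0 0 0.7 0 255;0 0 0 0 0.7 0 255;0 0 0 0 0.7 0 255;0 0 0 0 0.7 0 255;0 0 0 0 0.7 0 255"

```text
time_s: 8.2
position: [0.5909, 0.0527, 0.0733]
tool_rot: [[-0.99, -0.143, -0.0], [-0.143, 0.99, -0.0], [0.0, -0.0, -1.0]]
ft_force: [0.1, -0.1, -2.1]
grip_width: 0.0232
gripper_force: 61.8
```

jog_arm --plan "0 0 0 0 0.7 0 255;0 0 0 0 0.7 0 255;0 0 0 0 0.7 0 255;0 0 0 0 0.7 0 255;0 0 0 0 0.7 0 255;0 0 0 0 0.7 0 255;0 0 0 0 0.7 0 255;0 0 0 0 0.7 0 255;0 0 0 0 0 0 255;0 0 0 0 0 0 255"

```text
time_s: 9.03
position: [0.5829, 0.1077, 0.0733]
tool_rot: [[-0.99, -0.144, -0.0], [-0.144, 0.99, -0.0], [0.0, -0.0, -1.0]]
ft_force: [-0.0, -0.5, -2.7]
grip_width: 0.0233
gripper_force: 61.9
```

Run:
```python
from h import *
s=env.observe();print(s["position"],s["ft_force"],s["grip_width"])
im=imaging.get_image("side");W=cloud(im);px=im["pixels"].astype(int)
for r in models.outline_of("side","chip_a"): 
    q=W[r["region"]];print("chip",np.round(np.nanmedian(q,0),3),px[r["region"]].mean(0).round(),r["bbox"])
cv2.imwrite("pics/s4.png",cv2.resize(im["pixels"][170:380,150:400][:,:,::-1],None,fx=2.8,fy=2.8))
```

```text
[0.58294272 0.10774792 0.07332005] [-0.02660649 -0.49833519 -2.74330715] 0.02331424459255519
chip [0.547 0.145 0.039] [180. 159. 118.] [275.6, 301.2, 9.4, 17.5]
chip [0.604 0.145 0.038] [167. 143. 105.] [252.2, 289.8, 17.7, 12.7]
chip [0.775 0.082 0.008] [102. 130. 225.] [204.6, 247.8, 12.2, 12.1]
chip [0.761 0.21  0.008] [235.  87.  60.] [167.5, 294.6, 10.6, 8.1]
```

View pics/s4.png

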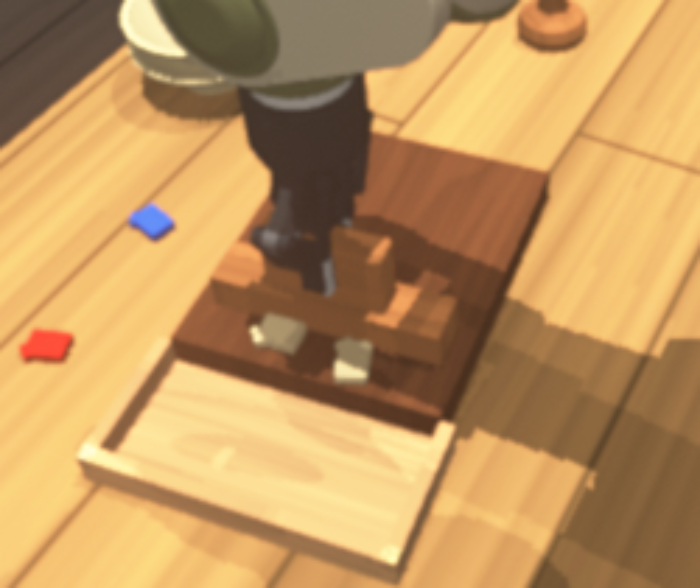

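Both chips, at (280,332) and (352,360) in the crop, are pressed against the foot's front face on the board, with the edge about 35 mm ahead. Continuing past the edge.

jog_arm --plan "0 0 0 0 0.5 0 255;0 0 0 0 0.6 0 255;0 0 0 0 0.6 0 255;0 0 0 0 0.6 0 255;0 0 0 0 0.6 0 255;0 0 0 0 0.6 0 255;0 0 0 0 0.6 0 255;0 0 0 0 0.6 0 255;0 0 0 0 0.5 0 255;0 0 0 0 0 0 255"

```text
time_s: 9.97
position: [0.5753, 0.1599, 0.0733]
tool_rot: [[-0.99, -0.144, -0.0], [-0.144, 0.99, 0.0], [0.0, 0.0, -1.0]]
ft_force: [-0.3, 0.3, -2.6]
grip_width: 0.0231
gripper_force: 61.9
```

jog_arm --plan "0 0 0 0 0 0 255;0 0 0 0 0 0 255;0 0 0 0 0 0 255;0 0 0 0 0 0 255"

```text
time_s: 10.3
position: [0.5756, 0.1586, 0.0733]
tool_rot: [[-0.99, -0.143, 0.0], [-0.143, 0.99, -0.0], [0.0, -0.0, -1.0]]
ft_force: [-0.1, 0.7, -2.2]
grip_width: 0.0233
gripper_force: 61.9
```

Run:
```python
from h import *
s=env.observe();print(s["position"],s["ft_force"],s["grip_width"])
im=imaging.get_image("side");W=cloud(im);px=im["pixels"].astype(int)
for r in models.outline_of("side","chip_a"): 
    q=W[r["region"]];print("chip",np.round(np.nanmedian(q,0),3),px[r["region"]].mean(0).round(),r["bbox"])
cv2.imwrite("pics/s5.png",cv2.resize(im["pixels"][170:380,150:400][:,:,::-1],None,fx=2.8,fy=2.8))
```

```text
[0.57564473 0.15859688 0.07332904] [-0.10990122  0.71132859 -2.22908613] 0.0233265778505135
chip [0.531 0.199 0.012] [208. 186. 137.] [267.4, 334.2, 17.5, 20.9]
chip [0.557 0.168 0.024] [173. 128.  84.] [261.1, 297.4, 173.3, 163.2]
chip [0.761 0.21  0.009] [235.  78.  54.] [164.9, 293.5, 13.6, 7.2]
chip [0.589 0.201 0.012] [180. 158. 116.] [241.2, 322.9, 16.0, 10.9]
chip [0.548 0.167 0.057] [139.  90.  54.] [257.6, 298.4, 95.3, 50.8]
```

View pics/s5.png

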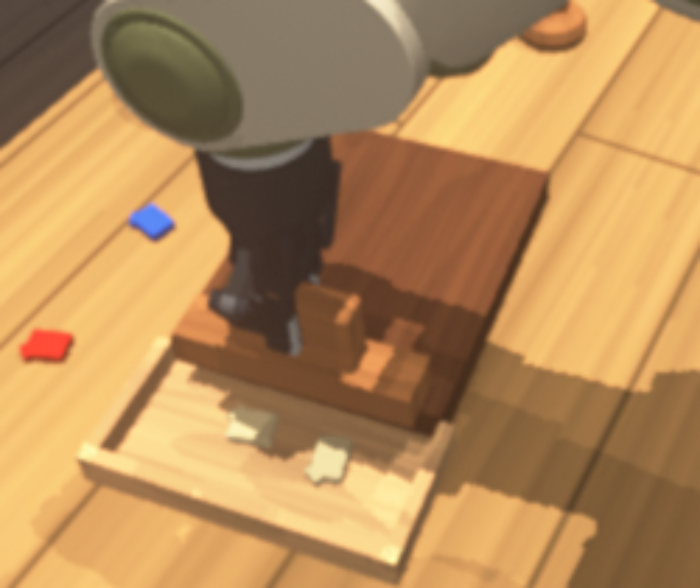

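Both chips lie flat on the trough floor at (250,427) and (328,460) in the crop (top z about 0.012). Next: back up, set the block down mid-board and release.

jog_arm --plan "0 0 0 0 -0.6 -0.2 255;0 0 0 0 -1.3 0 255;0 0 0 0 -1.8 0 255;0 0 0 0 -1.8 0 255;0 0 0 0 -1.8 0 255;0 0 0 0 -1.8 0 255;0 0 0 0 -1.3 0 255;0 0 0 0 -0.6 0 255;0 0 0 0 0 0.2 255;0 0 0 0 0 0 255"

```text
time_s: 11.23
position: [0.5912, 0.0499, 0.0731]
tool_rot: [[-0.99, -0.143, -0.0], [-0.143, 0.99, 0.0], [0.0, 0.0, -1.0]]
ft_force: [-0.3, -0.6, -2.0]
grip_width: 0.0234
gripper_force: 61.9
```

jog_arm --plan "0 0 0 0 0 0.05 255;0 0 0 0 0 0.05 255;0 0 0 0 0 0 255;0 0 0 0 0 0 255;0 0 0 0 0 0 255"

```text
time_s: 11.65
position: [0.5913, 0.0505, 0.073]
tool_rot: [[-0.99, -0.144, 0.001], [-0.144, 0.99, -0.0], [-0.0, -0.0, -1.0]]
ft_force: [-3.8, -1.6, 5.3]
grip_width: 0.0231
gripper_force: 62.8
```

Contact with the board is confirmed (force z went from -2 to +5). Releasing and retreating.

jog_arm --plan "0 0 0 0 0 0 0;0 0 0 0 0 0 0;0 0 0 0 0 0 0;0 0 0 0 0 0 0;0 0 0 0 0 0 0;0 0 0 0 0 0 0;0 0 0 0 0 0 0;0 0 0 0 0 0 0;0 0 0 0 0 -1 0;0 0 0 0 0 -2 0"

```text
time_s: 12.48
position: [0.5902, 0.0501, 0.1012]
tool_rot: [[-0.99, -0.143, -0.004], [-0.143, 0.99, 0.001], [0.004, 0.001, -1.0]]
ft_force: [-0.2, 0.3, 0.6]
grip_width: 0.0855
gripper_force: 0.0
```

jog_arm --plan "0 0 0 0 0 -3 0;0 0 0 0 0 -3 0;0 0 0 0 0 -3 0;0 0 0 0 0 -3 0;0 0 0 0 0 -1 0;0 0 0 0 0 0 0;0 0 0 0 0 0 0;0 0 0 0 0 0 0"

```text
time_s: 13.15
position: [0.5907, 0.05, 0.2307]
tool_rot: [[-0.99, -0.143, -0.003], [-0.143, 0.99, 0.0], [0.003, 0.001, -1.0]]
ft_force: [-0.1, 0.3, 0.4]
grip_width: 0.0851
gripper_force: 0.0
```

Run:
```python
from h import *
s=env.observe();print(s["time_s"],s["position"],s["ft_force"],s["grip_width"])
im=imaging.get_image("side");W=cloud(im)
for q in("chip_a","scraper"):
  for r in models.outline_of("side",q): 
    p=W[r["region"]];print(q,round(r["confidence"],2),np.round(np.nanmedian(p,0),3),np.round(np.nanpercentile(p[:,2],[2,98]),3))
cv2.imwrite("pics/s6.png",cv2.resize(im["pixels"][150:380,150:400][:,:,::-1],None,fx=2.5,fy=2.5))
```

```text
13.15 [0.59065706 0.05004868 0.23071671] [-0.07999788  0.33723264  0.43652807] 0.08511996718448787
chip_a 0.77 [0.531 0.2   0.013] [0.004 0.015]
chip_a 0.74 [0.59  0.201 0.012] [0.005 0.015]
chip_a 0.66 [0.762 0.21  0.008] [0.003 0.011]
chip_a 0.54 [0.773 0.081 0.008] [-0.003  0.011]
scraper 0.96 [0.583 0.061 0.058] [0.029 0.112]
scraper 0.73 [ 0.49  -0.433  0.028] [0.001 0.081]
```

View pics/s6.png

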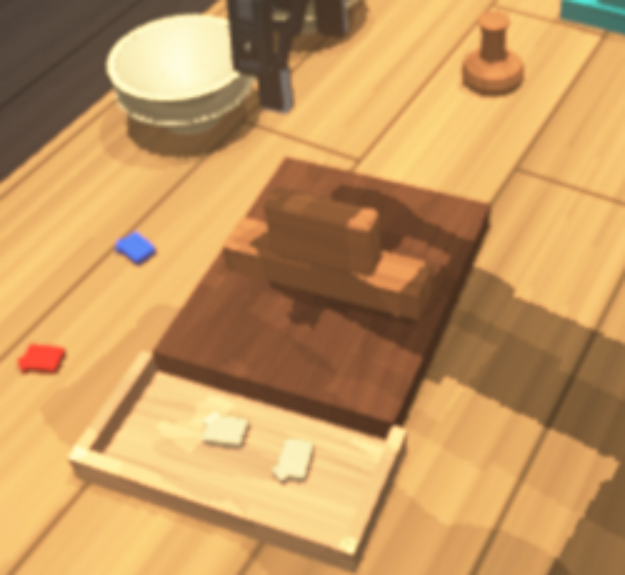

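The block stands upright on the board (around (330,255)), both chips are in the trough at (225,430) and (293,460), and the gripper is clear.

```bash
python3 -c "
from rig import job
print(job.close_job())"
```

```text
the job is handed in; nothing more can be done
None
```

Both chips were wiped into the trough with the block held throughout, the block was left standing upright on the dark board and released, and the job was handed in at about 13 s; no verdict was returned.

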